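Hang the brush pocket on the drop-flap hook

TASK

Hang the metal brush pocket on the hook stand by the eye in its back plate: push the eye along the peg so that it lifts the gravity flap and the flap falls shut in front of it, then press the pocket home against the stand's back pad with a light but definite push (about 10 N, never hard). Let go and leave it hanging upright, flat against the pad, without disturbing the things around it.

Things in the scene. Friction and masses are not known exactly. Their poses are not given: they have to be found in the camera images.
- pocket: Bare metal brush pocket: open box with a tall back plate and two tall side ears at the front, 0.18 to 0.35 kg, standing upright. Origin in its underside, z up, x towards the back plate (away from the robot at yaw 0). Box: x -37 to 27 mm, 56 mm wide in y, 60 mm high, walls 3 mm. Back plate: x 27 to 32 mm, 56 mm wide up to z 70 mm, above that a tab 36 mm wide up to z 127 mm.
- eye (a point): Centre of the eye, a round 16 mm hole along x through the tab of the pocket's back plate, mid-thickness: pocket frame (29.5, 0, 112) mm, axes as the pocket's. 7 mm of plate stands above the hole.
- grip_point (a point): Where to grip the pocket from above: pocket frame (-19, 0, 116) mm, midway between the two flat ears, which carry the side walls up from z 60 to 132 mm at x -37 to -1 mm (outer faces 56 mm apart across y, 3 mm thick). Once it hangs, peg, flap and cheeks stand between the ears, up to 150 mm above the pocket's underside: do not grip lower.
- hook: Hook on top of the stand, fixed. Origin on the steel peg's centre line right below the flap's hinge pin, 185 mm above the table; x inward (peg tip to post), z up. Peg 8 mm in diameter, from x = -12 mm inward; it slopes down inward by 0.14 rad: centre line z = -0.141 x. Two cheeks beside the flap, y up to +-16.5 mm, x from -7 mm inward, z 20 to 30 mm.
- peg_tip (a point): Very end of the peg's round tip: hook frame (-12, 0, 2) mm.
- flap_pin (a point): Hinge pin of the flap, along y: hook frame (0, 0, 25) mm. The flap is 4 mm thick, 23 mm wide and hangs to hook z = +3 mm, notched round the peg. It swings only inward and up. The plate above the eye lifts it when the eye, about centred on the peg, is pushed inward (under 2 N); it falls shut once the plate's front face is about 20 mm inward of the pin.
- flap (a joint): Gravity flap of the hook: 0 rad = closed (hanging down), grows to 1.45 rad as it swings inward and up. It must be about 0 at the end.
- stand: Stand under the hook, fixed: dark base 110 x 84 x 12 mm, wooden post behind the peg, and an upright back pad. Origin: underside of the base straight below the hook's origin, axes as the hook's. More than 18 N from the pocket on the stand, pad or hook is too much.
- pad_zone (a point): Nominal middle of the back pad's face: stand frame (37.5, 0, 130) mm. Pad: rigid wood, face square to x, 56 mm wide, z 66 to 183 mm, slotted for the peg. A thumbscrew clamps it at a depth that differs each time and is not measured (this point does not follow it): its face is 29 to 46 mm inward of the origin; feel for it. Pressed home means 6 N or more for 0.2 s.
- tape_roll: Bystander: roll of masking tape lying flat, 104 mm across, 25 mm high; origin in its underside. Leave alone.
- sanding_block: Bystander: cork sanding block, 33x46x42 mm; origin in its underside. Leave alone.

How it is judged:
By the outcome, as a careful person would: the job done as asked, in the order asked, and still so for the second after the job is handed in, with the robot touching nothing.
It also fails if it takes over 67 s, if anything falls off the work surface, if the arm or the gripper's body presses on something with over 40 N, if the wrist force passes 120 N, or if a joint passes its speed limit or range.

ROBOT

A 7-joint arm with a two-finger parallel gripper is mounted at the origin on the work surface; the furniture and walls round the work are solid. World frame = base frame: x ahead of the robot, y to its left, z up, the work surface at z = 0. Lengths are in m, angles in rad, forces in N, time in s.
With the tool pointing down it reaches from about 0.4 to 0.875 m from the base axis. Payload 19.3 kg.
Tool frame: the origin (TCP) lies at the very end of the fingers, on their centre line; the grasp point (between the pads) lies 19 mm behind it; z points along the fingers, y is the line along which they close (so a half turn about z gives the same grasp; the last joint's range is limited). The gripper opens to 85 mm and grips with 20 to 120 N. Pads are 22 mm wide; open, the fingers measure 114 mm over their backs; the gripper's body (76 mm by 85 mm) begins 54 mm behind the grasp point. The pads swing forward as they close: fully open they stand 13 mm farther back than shut.
Start: joints at [1.264, 0.521, -0.036, 1.599, 0.021, 1.021, -0.113], TCP at [0.147, -0.608, 0.231] pointing down, gripper open.
Joint ranges: [-2.91, 2.91], [-0.3, 2.13], [-1.5, 1.42], [0.17, 2.43], [-1.26, 4.41], [0.16, 1.93], [-2.52, 2.52]. Speed limits (rad/s): [1.89, 1.89, 2.39, 2.39, 3.01, 3.01, 3.01].

INTERFACE

Orientations are given as [roll, pitch, yaw] about the fixed x, y, z axes, in that order (R = Rz(yaw) Ry(pitch) Rx(roll)).
In Python, from workcell import bot gives the robot as it stands.
- The arm moves only by the shell command python3 -m crank 'ROWS' [FORCE]. ROWS is a JSON object of lists of equal length, an entry for each row: "travel": the shift along the world's x, y, z in cm, a list of three; "turn": the turn, a rotation vector about the world's x, y, z in degrees, a list of three; "gripper": the closure, from 0 (fully open) to 1 (shut). A call has exactly 5 rows; each row is the pose to reach, as a shift and turn from the pose commanded when the call began; what a row does not reach only later rows make up. A row lasts 1/10 s, in which the tool goes at most 50 mm and 8.59 degrees, less where a joint would pass 70% of its speed; a pose out of reach is approached as far as the arm can. A call with a gripper value outside its range is refused whole. The fingers move at their own pace and stop on an object; FORCE is the grip in N (left out, the last holds). Time passes only in rows, so rows that repeat a pose let the fingers close, or fill a call up. It gives the time, the measured TCP pose, the force, the opening and the grip force at its end, in the units of the state.
- bot.observe(): the state, without advancing time (a new reading comes with each control period).
- bot.grab_frame(name): name is "scene" or "side" or "wrist"; returns a dict with "pixels" (384x512x3 uint8, red, green, blue), "fx", "fy", "cx", "cy" (pixels), "dist" ([k1, k2, p1, p2, k3] as OpenCV has them; the pictures are not rectified), "extrinsics" (4x4, takes a point from world to camera coordinates). Camera axes: x right, y down, z forward; pixel columns grow to the right and rows downward; lengths in m; the calibration is good to about 2 mm. A picture is of the moment at which its call begins. There is no depth.
- bot.job_done(): hands the job in; it is judged then, once.
The state is a dict: "clock": time; "qpos": joint angles; "qd": joint speeds; "joint_efforts": joint torques, N m; "position": TCP position; "tool_rot": TCP orientation; "force": force on the tool from outside, world axes, zero at the start; "moment": the same for the moment, N m; "grip_width": finger opening in m; "finger_force": force on a finger pad.
Only numpy, scipy, OpenCV 4.12 (cv2) and the standard library are available. Lean on these libraries where they do the work, as an engineer would, in place of code of your own. Each camera call takes 0.05 s, during which the arm holds its last target. There are 200 camera calls.

## Working session

There is one attempt and no reset: what is moved stays moved. The work goes in short steps, Python scripts to look and compute and a shell command to move; the robot and the scene stay as the last step left them, time stands still between calls to the robot, and variables do not carry over. Pictures are saved under pics/ and viewed, at most 10 in all, crops included, and the job is handed in when it is done.

```bash
mkdir -p pics
cat > h.py <<'E'
import numpy as np, cv2, json
from workcell import bot
def grab(n,save=None):
    f=bot.grab_frame(n)
    if save: cv2.imwrite('pics/'+save+'.png',cv2.cvtColor(f['pixels'],cv2.COLOR_RGB2BGR))
    return f
E
python3 - <<'E'
from h import *
import pickle
s=bot.observe();print(s)
F={n:grab(n) for n in('scene','side','wrist')}
pickle.dump(F,open('F0.pkl','wb'))
for n in F:
    f=F[n];print(n,f['fx'],f['fy'],f['cx'],f['cy'],f['dist'],np.round(f['extrinsics'],3).tolist())
a=np.hstack([F['scene']['pixels'],F['side']['pixels']])
for n in F: cv2.imwrite(f'pics/{n}0.png',cv2.cvtColor(F[n]['pixels'],cv2.COLOR_RGB2BGR))
E
```

```text
{'clock': 0.0, 'qpos': array([ 1.26380225,  0.52199981, -0.03633809,  1.59998942,  0.02115362,
        1.02110986, -0.11277739]), 'qd': array([-0.00100959,  0.0010215 , -0.00074767,  0.00051892,  0.00068122,
       -0.00037514, -0.0003468 ]), 'joint_efforts': array([-1.19516029e-03, -9.27091670e+01,  1.97974026e+00, -3.69934058e+01,
        1.78511767e-02,  8.08464159e-03, -9.64827927e-05]), 'position': array([ 0.14652159, -0.60723858,  0.23074111]), 'tool_rot': array([-3.14046926e+00,  3.56261136e-05,  2.36791423e-01]), 'force': array([ 0.59421256, -0.79810624,  0.59774791]), 'moment': array([ 0.01889774,  0.02820267, -0.00642903]), 'finger_force': 0.0, 'grip_width': 0.08547028544888541}
scene 484.63368988695476 484.63368988695476 257.70470051804597 192.2455350997011 [-0.07887804  0.          0.          0.          0.        ] [[0.967, -0.256, -0.004, -0.467], [-0.115, -0.423, -0.899, 0.181], [0.228, 0.87, -0.438, 0.916], [0.0, 0.0, 0.0, 1.0]]
side 468.01060703416226 468.01060703416226 256.1256816906272 190.5965664318712 [-0.08851937  0.          0.          0.          0.        ] [[0.99, -0.136, 0.02, -0.457], [-0.033, -0.369, -0.929, 0.142], [0.134, 0.919, -0.37, 1.109], [0.0, 0.0, 0.0, 1.0]]
wrist 298.12446770227973 298.12446770227973 260.1719183716286 192.0621074052874 [0.00394665 0.         0.         0.         0.        ] [[0.235, -0.972, -0.002, -0.623], [-0.933, -0.226, 0.281, -0.036], [-0.274, -0.064, -0.96, 0.381], [0.0, 0.0, 0.0, 1.0]]
```

View pics/scene0.png

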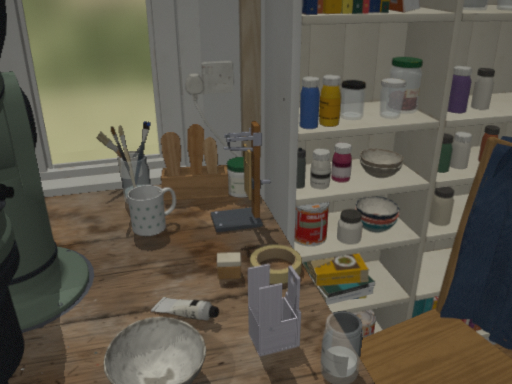

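View pics/side0.png

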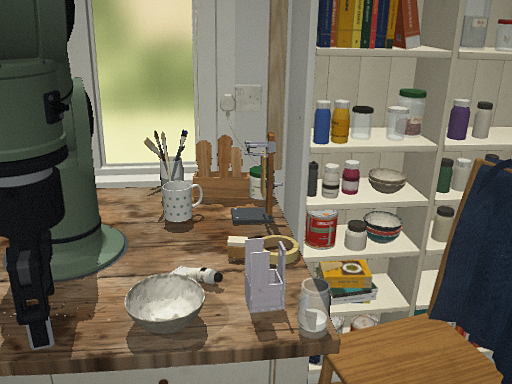

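Run:
```python
import pickle,cv2,numpy as np
F=pickle.load(open('F0.pkl','rb'))
def crop(n,u,v,w=80,h=120,k=5):
    im=F[n]['pixels'][v:v+h,u:u+w]
    im=cv2.resize(im,None,fx=k,fy=k,interpolation=cv2.INTER_CUBIC)
    for i in range(0,w,10): cv2.line(im,(i*k,0),(i*k,6 if (u+i)%50 else 16),(255,0,0),1)
    for i in range(0,h,10): cv2.line(im,(0,i*k),(6 if (v+i)%50 else 16,i*k),(255,0,0),1)
    return im
for n,a,b in(('scene',(205,120),(240,250)),('side',(220,120),(230,220))):
    cv2.imwrite(f'pics/{n}_crop.png',cv2.cvtColor(np.hstack([crop(n,*a),crop(n,*b)]),cv2.COLOR_RGB2BGR))
```

```text
(no output)
```

View pics/scene_crop.png

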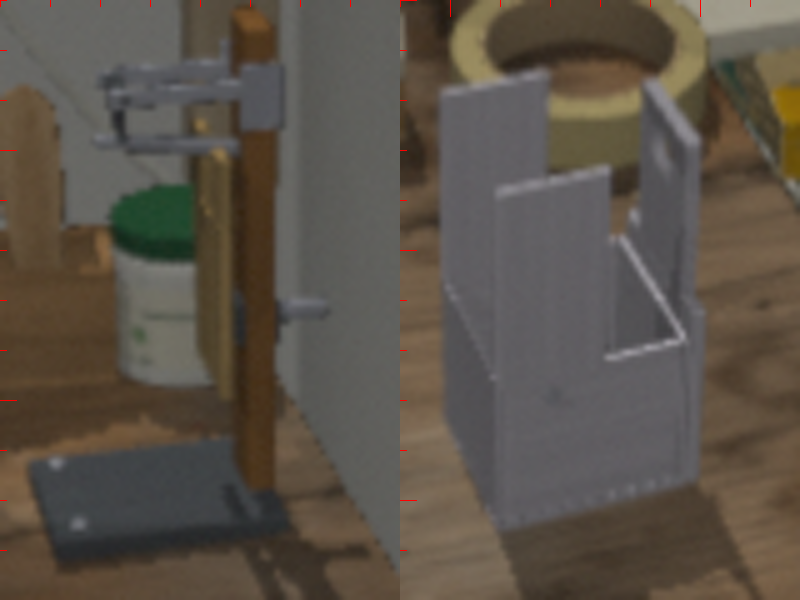

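View pics/side_crop.png

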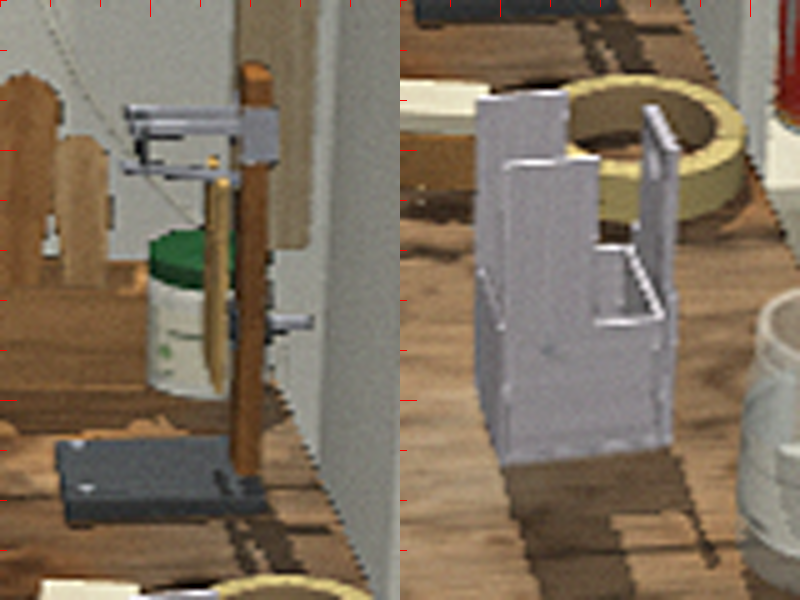

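```bash
cat > fit.py <<'E'
import pickle,cv2,numpy as np
from scipy.optimize import least_squares
F=pickle.load(open('F0.pkl','rb'))
def proj(f,P):
    E=f['extrinsics'];K=np.array([[f['fx'],0,f['cx']],[0,f['fy'],f['cy']],[0,0,1.]])
    return cv2.projectPoints(np.asarray(P,float).reshape(-1,3),cv2.Rodrigues(E[:3,:3])[0],E[:3,3],K,np.array(f['dist'],float))[0][:,0]
def body(p,L):
    c,s=np.cos(p[3]),np.sin(p[3]);L=np.asarray(L,float)/1000
    return L@np.array([[c,s,0],[-s,c,0],[0,0,1]])+p[:3]
def px(a,off,k=5): return (np.asarray(a,float)+.5)/k-.5+off
def fit(obs,p0,shift=None,n=4):
    def r(p):
        o=[]
        for f,L,U in obs:
            L=np.array(L,float)
            if shift is not None: L[shift[id(U)],0]+=p[4]*1000
            o.append((proj(f,body(p,L))-U))
        return np.vstack(o).ravel()
    s=least_squares(r,p0,loss='soft_l1')
    return s.x,r(s.x).reshape(-1,2)
E
python3 - <<'E'
from fit import *
np.set_printoptions(precision=4,suppress=True)
for n in F: E=F[n]['extrinsics'];print(n,-E[:3,:3].T@E[:3,3])
A=[(-37,-28,132),(-1,-28,132),(-37,28,132),(-1,28,132),(-37,-28,0),(32,-28,0),(-37,28,0),(32,18,127),(27,18,127),(32,-18,127),(27,-18,127),(32,-28,70),(27,-28,60),(-37,28,60)]
us=[(496,190),(610,168),(441,93),(548,70),(497,525),(697,482),(445,412),(655,80),(643,85),(698,138),(690,148),(703,303),(686,340),(443,285)]
ud=[(503,165),(599,157),(476,97),(568,90),(507,464),(672,443),(477,395),(655,104),(643,108),(679,148),(670,155),(676,290),(661,321),(476,268)]
us=px(np.array(us)-[400,0],[240,250]);ud=px(np.array(ud)-[400,0],[230,220])
S,D=F['scene'],F['side']
p,r=fit([(S,A,us),(D,A,ud)],[.55,-.5,0,0]);print('pocket',p);print(r.T)
for o in((S,A,us),(D,A,ud)): print(fit([o],[.55,-.5,0,0])[0])
B=[(-12,0,2),(-7,-16.5,30),(-7,-16.5,20),(-7,16.5,30)]
hs=[(95,142),(107,88),(107,106),(99,73)]
hd=[(121,163),(132,120),(132,134),(125,106)]
hs=px(hs,[205,120]);hd=px(hd,[220,120])
q,r=fit([(S,B,hs),(D,B,hd)],[.6,0,.185,0]);print('hook',q);print(r.T)
# base corners: near-left top, far-left top, near-left bottom, near-right bottom
C=[(0,-42,12),(0,42,12),(0,-42,0),(110,-42,0)]
bs=px([(55,545),(28,463),(60,570),(290,533)],[205,120]);bd=px([(66,500),(56,442),(68,523),(266,513)],[220,120])
b,r=fit([(S,C,bs),(D,C,bd)],[.6,0,0,0]);print('base left edge mid',b);print(r.T)
for o in((S,C,bs),(D,C,bd)): print(fit([o],[.55,-.1,0,0])[0])
E
```

```text
scene [ 0.2634 -0.8396  0.5622]
side [ 0.3084 -1.0291  0.552 ]
wrist [ 0.2168 -0.5896  0.3742]
pocket [ 0.4429 -0.2612  0.0004  0.0644]
[[-0.2987  0.1908 -0.8746 -0.2752 -0.254   0.2798 -0.5583  0.2551 -0.3096
   0.6    -0.8688  0.7619  0.9409 -0.6475  0.1952  0.3463  0.0856  0.0018
  -1.611   0.081  -0.7683  0.3111  0.2021  0.2892 -0.507   0.9011  1.1196
  -0.2842]
 [ 0.3013 -0.1594 -1.3776 -1.0451  0.8641 -0.6523  0.2272 -0.8387 -1.2467
   0.4499 -0.9069  1.2196 -0.4465 -2.7771  0.8933  0.8751  0.27    0.2542
   1.0531  1.478  -1.6779  0.821   0.2227  0.975  -0.2051  1.5559  0.0929
  -1.6476]]
[ 0.446  -0.2518 -0.0081  0.0621]
[ 0.4443 -0.2527 -0.0035  0.0753]
hook [ 0.4527  0.1241  0.1921 -0.0601]
[[-0.1517  0.4226  0.5695 -0.1124 -0.5539 -0.3434 -0.3893  0.348 ]
 [-0.9461 -0.1368  0.7631 -2.1473  0.4492  0.3891  1.3794 -0.3367]]
base left edge mid [ 0.4112  0.1352  0.0035 -0.003 ]
[[ 0.328  -0.5172 -0.4461  0.7194  0.0442 -0.5692 -0.3586  0.673 ]
 [-0.5294 -1.2534 -0.9132  0.1689  1.1768  0.0271  0.6408  0.9745]]
[ 0.4147  0.1552 -0.01    0.0056]
[ 0.415   0.1669 -0.0093 -0.0075]
```

```bash
python3 -m crank '{"travel":[[2.7,3.4,0.2],[5.4,6.8,0.4],[8.1,10.2,0.6],[10.8,13.6,0.8],[13.5,17,1]],"turn":[[0,0,-1],[0,0,-2],[0,0,-3],[0,0,-4],[0,0,-5]],"gripper":[0,0,0,0,0]}' && python3 -m crank '{"travel":[[2.7,3.4,0.2],[5.4,6.8,0.4],[8.1,10.2,0.6],[10.8,13.6,0.8],[13.5,17,1]],"turn":[[0,0,-1],[0,0,-2],[0,0,-3],[0,0,-4],[0,0,-5]],"gripper":[0,0,0,0,0]}'
python3 - <<'E'
from h import *
import pickle
f=grab('wrist');s=bot.observe();print(s['position'],s['tool_rot'],s['clock'],s['qpos'])
F={'w1':f};pickle.dump(F,open('F1.pkl','wb'))
cv2.imwrite('pics/w1.png',cv2.cvtColor(cv2.resize(f['pixels'],(768,576),interpolation=cv2.INTER_CUBIC),cv2.COLOR_RGB2BGR))
E
```

```text
clock: 0.65
position: [0.2824, -0.436, 0.2413]
tool_rot: [-3.142, 0.0, 0.149]
force: [1.1, -0.5, 0.0]
grip_width: 0.0853
finger_force: 0.0
clock: 1.15
position: [0.4174, -0.266, 0.2514]
tool_rot: [3.142, -0.0, 0.061]
force: [0.9, -1.0, 0.9]
grip_width: 0.0854
finger_force: 0.0
[ 0.42190657 -0.26016549  0.2517574 ] [-3.13971452e+00 -2.47413410e-03  6.68458078e-02] 1.2 [ 0.56402869  0.29504949 -0.16007552  1.90395871  0.05373533  0.94549571
 -1.12460139]
```

View pics/w1.png

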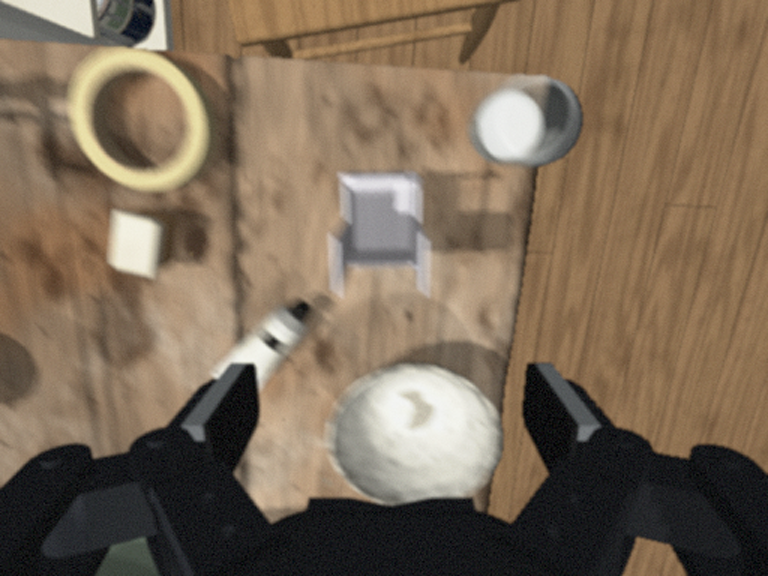

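```bash
cat >> fit.py <<'E'
def overlay(f,sets,u,v,w,h,k,name):
    im=cv2.resize(f['pixels'][v:v+h,u:u+w],None,fx=k,fy=k,interpolation=cv2.INTER_CUBIC)
    for P,col in sets:
        for x,y in (proj(f,P)-[u,v]+.5)*k-.5: cv2.circle(im,(int(round(x)),int(round(y))),3,col,1)
    for i in range(0,w,10): cv2.line(im,(i*k,0),(i*k,6 if (u+i)%50 else 16),(255,0,0),1)
    for i in range(0,h,10): cv2.line(im,(0,i*k),(6 if (v+i)%50 else 16,i*k),(255,0,0),1)
    cv2.imwrite('pics/'+name+'.png',cv2.cvtColor(im,cv2.COLOR_RGB2BGR))
E
python3 - <<'E'
from h import *
from fit import *
f=grab('wrist');s=bot.observe();print(s['position'],s['tool_rot'],s['clock'])
pickle.dump({'w2':f},open('F2.pkl','wb'))
p=[.4435,-.258,0,.064]
T=[(-37,-28,132),(-1,-28,132),(-37,28,132),(-1,28,132)]
B=[(32,18,127),(32,-18,127),(27,18,127),(27,-18,127)]
C=[(32,28,70),(32,-28,70),(-37,28,60),(-37,-28,60)]
E=f['extrinsics'];print(-E[:3,:3].T@E[:3,3])
for q in(T,B,C):print(proj(f,body(p,q)).round(1).tolist())
overlay(f,[(body(p,T),(255,0,0)),(body(p,B),(0,255,0)),(body(p,C),(0,0,255))],200,95,110,120,5,'w2')
E
```

```text
[ 0.41994881 -0.26287136  0.25151021] [-3.14034096e+00 -1.58348068e-03  6.85940893e-02] 1.25
[ 0.49365658 -0.25466501  0.39535466]
[[291.0, 203.3], [292.2, 165.2], [230.7, 203.1], [229.7, 164.9]]
[[240.7, 127.0], [281.5, 127.1], [240.8, 132.8], [281.4, 132.9]]
[[234.8, 123.3], [287.4, 123.4], [236.8, 183.6], [285.0, 183.8]]
```

View pics/w2.png

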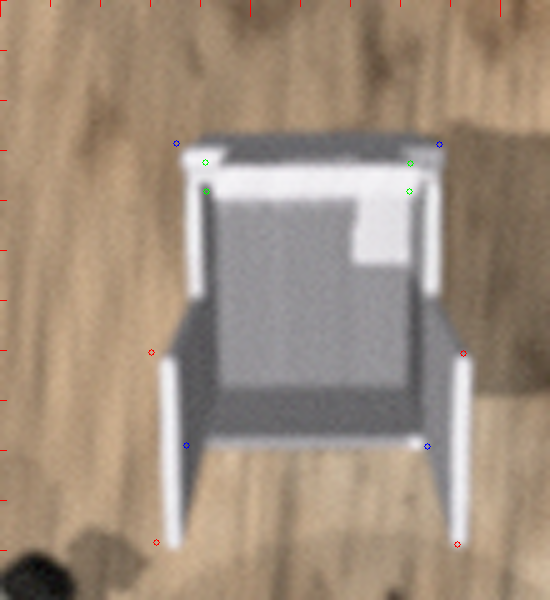

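Run:
```python
from fit import *
np.set_printoptions(precision=4,suppress=True)
f=pickle.load(open('F2.pkl','rb'))['w2']
L=[(-1,28,132),(-1,-28,132),(-37,28,132),(-37,-28,132),(32,18,127),(32,-18,127),(27,18,127),(27,-18,127),(32,28,70),(32,-28,70),(-37,25,60),(-37,-25,60)]
U=px([(160,357),(473,357),(163,548),(466,545),(211,165),(414,165),(211,198),(414,198),(180,150),(444,150),(203,444),(426,445)],[200,95])
p,r=fit([(f,L,U)],[.44,-.26,0,.06]);print(p);print(r.T)
g=lambda p:least_squares(lambda q:(proj(f,body([q[0],q[1],0,q[2]],L))-U).ravel(),p).x
print(g([.44,-.26,.06]))
```

```text
[ 0.4427 -0.2594 -0.0004  0.0735]
[[-0.3161 -0.5833  0.3813 -0.139   0.0779  0.2232  0.2117  0.1413  0.2113
  -0.1088  0.6291 -1.0171]
 [ 0.0724 -0.2965 -0.1164  0.1636  0.5346  0.2693 -0.3231 -0.5832 -0.3032
  -0.6479  1.0329  0.591 ]]
[ 0.4428 -0.2594  0.0734]
```

```bash
python3 -m crank '{"travel":[[0.3,0.3,-2],[0.6,0.6,-5],[0.7,0.7,-8],[0.7,0.7,-9],[0.7,0.7,-9]],"turn":[[0,0,0.3],[0,0,0.6],[0,0,0.6],[0,0,0.6],[0,0,0.6]],"gripper":[0,0,0,0,0]}'; python3 -c "
from h import *
s=bot.observe();print(s['position'],s['tool_rot'])"
```

```text
clock: 1.75
position: [0.4229, -0.2605, 0.1605]
tool_rot: [-3.14, 0.002, 0.073]
force: [0.1, -0.7, 0.6]
grip_width: 0.0855
finger_force: 0.0
[ 0.42292735 -0.26046916  0.16048263] [-3.14038017e+00  2.04335352e-03  7.25922468e-02]
```

```bash
python3 -m crank '{"travel":[[0.1,0,-1.5],[0.1,0,-3.5],[0.1,0,-5.3],[0.1,0,-6.2],[0.1,0,-6.2]],"turn":[[0,0,0],[0,0,0],[0,0,0],[0,0,0],[0,0,0]],"gripper":[0,0,0,0,0]}' 60 && python3 -m crank '{"travel":[[0,0,0],[0,0,0],[0,0,0],[0,0,0],[0,0,0]],"turn":[[0,0,0],[0,0,0],[0,0,0],[0,0,0],[0,0,0]],"gripper":[0.3,0.5,0.7,1,1]}' 60 && python3 -m crank '{"travel":[[0,0,0],[0,0,0],[0,0,0],[0,0,0],[0,0,0]],"turn":[[0,0,0],[0,0,0],[0,0,0],[0,0,0],[0,0,0]],"gripper":[1,1,1,1,1]}' 60
```

```text
clock: 2.25
position: [0.4246, -0.2607, 0.0994]
tool_rot: [-3.141, 0.0, 0.072]
force: [-0.1, 0.2, 0.4]
grip_width: 0.0855
finger_force: 0.0
clock: 2.75
position: [0.4251, -0.2611, 0.1005]
tool_rot: [3.14, -0.001, 0.072]
force: [-1.3, 0.1, 10.6]
grip_width: 0.0551
finger_force: 62.1
clock: 3.25
position: [0.4251, -0.2611, 0.1005]
tool_rot: [3.14, -0.001, 0.072]
force: [-0.6, -0.7, 10.7]
grip_width: 0.0551
finger_force: 62.1
```

```bash
python3 -m crank '{"travel":[[0,0,2],[0,0,6],[0,1,10],[0,4,14],[0,8,16]],"turn":[[0,0,0],[0,0,0],[0,0,0],[0,0,0],[0,0,0]],"gripper":[1,1,1,1,1]}' 60 && python3 -m crank '{"travel":[[0,4,0],[0,8,0],[0,12,0],[0,15,0],[0,16,0]],"turn":[[0,0,-1],[0,0,-2],[0,0,-3],[0,0,-4],[0,0,-4.2]],"gripper":[1,1,1,1,1]}' 60 && python3 -m crank '{"travel":[[0,0,0],[0,0,0],[0,0,0],[0,0,0],[0,0,0]],"turn":[[0,0,0],[0,0,0],[0,0,0],[0,0,0],[0,0,0]],"gripper":[1,1,1,1,1]}' 60
python3 - <<'E'
from h import *
from fit import *
f=grab('wrist');s=bot.observe();print(s['position'],s['tool_rot'],s['clock'])
pickle.dump({'w3':f},open('F3.pkl','wb'))
E=f['extrinsics'];print(-E[:3,:3].T@E[:3,3])
q=[.453,.13,.185,0]
print(proj(f,body(q,[(-12,0,2),(0,0,25),(-7,16.5,30),(-7,-16.5,30)])).round(1).tolist())
cv2.imwrite('pics/w3.png',cv2.cvtColor(cv2.resize(f['pixels'][:300,:400],None,fx=2,fy=2,interpolation=cv2.INTER_CUBIC),cv2.COLOR_RGB2BGR))
E
```

```text
clock: 3.75
position: [0.4251, -0.181, 0.2628]
tool_rot: [3.14, -0.004, 0.07]
force: [1.5, 1.2, -3.7]
grip_width: 0.0553
finger_force: 65.6
clock: 4.25
position: [0.4244, -0.0178, 0.2599]
tool_rot: [-3.141, -0.001, 0.002]
force: [0.8, -2.4, -2.2]
grip_width: 0.0549
finger_force: 65.6
clock: 4.75
position: [0.4246, -0.0211, 0.2593]
tool_rot: [3.142, 0.0, -0.002]
force: [0.1, -1.0, -2.6]
grip_width: 0.055
finger_force: 65.6
[ 0.42457977 -0.02096774  0.25926456] [ 3.14158843e+00  1.06984838e-04 -1.30729723e-03] 4.8
[ 0.49683596 -0.02022057  0.40268056]
[[59.2, 182.8], [33.2, 173.9], [4.4, 186.2], [55.3, 186.1]]
```

View pics/w3.png

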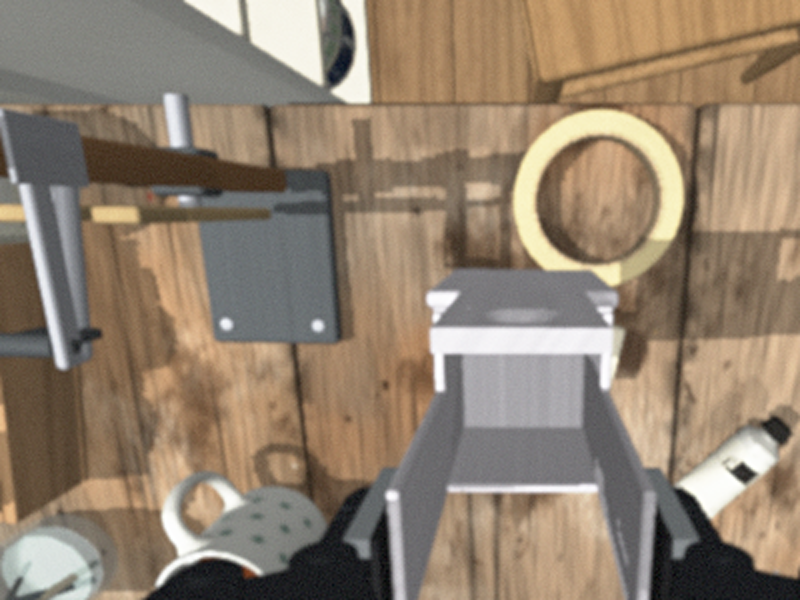

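```bash
python3 - <<'E'
from fit import *
np.set_printoptions(precision=4,suppress=True)
f=pickle.load(open('F3.pkl','rb'))['w3']
# base: left edge origin
L=[(0,42,12),(0,-42,12),(110,-42,12)]
U=px([(214,341),(340,343),(330,170)],[0,0],2)
print('base',least_squares(lambda q:(proj(f,body([q[0],q[1],0,q[2]],L))-U).ravel(),[.4,.14,0]))if 0 else 0
s=least_squares(lambda q:(proj(f,body([q[0],q[1],0,q[2]],L))-U).ravel(),[.4,.14,0]);print('base front mid',s.x,s.fun)
L2=[(-12,0,2),(-7,-16.5,30)];U2=px([(78,360),(68,367)],[0,0],2)
s=least_squares(lambda q:(proj(f,body([q[0],q[1],.185,0],L2))-U2).ravel(),[.4,.14]);print('hook',s.x,s.fun)
# mug rim rightmost / near
def ray(u,v,z):
    E=f['extrinsics'];K=np.array([[f['fx'],0,f['cx']],[0,f['fy'],f['cy']],[0,0,1.]])
    d=cv2.undistortPoints(np.array([[[u,v]]],float),K,np.array(f['dist'],float))[0,0]
    R=E[:3,:3];c=-R.T@E[:3,3];w=R.T@np.array([d[0],d[1],1]);return c+w*(z-c[2])/w[2]
print('mug',ray(162,262,.05),ray(125,245,.09),ray(115,237,.06))
r0=ray(0,157,.21)
E
cat > big.py <<'E'
from fit import *
import sys
E
python3 - <<'E'
import sys;sys.path.insert(0,'.')
from fit import *
f=pickle.load(open('F3.pkl','rb'))['w3']
overlay(f,[(body([.456,.143,.185,0],[(-12,0,2),(-7,-16.5,30),(-7,16.5,30),(0,0,25)]),(255,0,0))],0,40,80,150,4,'/../pics/w3c')
E
```

```text
base front mid [ 0.412   0.1432 -0.0286] [ 0.0516 -0.2127  0.0956  0.478  -0.1357 -0.2267]
hook [0.4551 0.1441] [ 0.9748  0.2909 -0.8504 -0.249 ]
mug [0.2971 0.1103 0.05  ] [0.3418 0.1361 0.09  ] [0.3379 0.1622 0.06  ]
```

View pics/w3c.png

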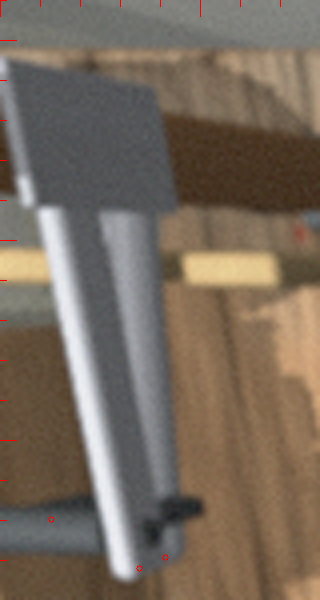

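Run:
```python
from fit import *
np.set_printoptions(precision=4,suppress=True)
f=pickle.load(open('F3.pkl','rb'))['w3']
C=lambda u,v:px([(u,v)],[0,40],4)[0]
peg=[C(158,215),C(169,380),C(177,490)]
ch=[C(68,215),C(100,390),C(131,555)]
base=px([(214,341),(340,343),(330,170)],[0,0],2)
end=C(130,577)
def res(q,z=.185):
    x,y,yaw,a=q[:4];xs=q[4:]*1000
    p=[x,y,z,yaw]
    L=[(t,-3.2,-.141*t-2.4) for t in xs[:3]]+[(t,-16.5,30) for t in xs[3:6]]+[(-7,-16.5,27)]
    r=proj(f,body(p,L))-np.array(peg+ch+[end])
    rb=proj(f,body([x,y,0,yaw],[(a*1000+i,j,12) for i,j in((0,42),(0,-42),(110,-42))]))-base
    return np.concatenate([r.ravel(),rb.ravel()])
for z in(.183,.185,.187):
    s=least_squares(res,[.455,.144,0,-.04,.04,.02,0,.04,.02,0],args=(z,));print(z,s.x,s.cost);
print(s.fun.reshape(-1,2).T)
```

```text
0.183 [ 0.4545  0.1456 -0.034  -0.0427  0.0505  0.0213  0.0011  0.0495  0.0234
 -0.0032] 22.485024798484336
0.185 [ 0.4549  0.1442 -0.0372 -0.043   0.05    0.021   0.001   0.0489  0.0231
 -0.0032] 14.75679790283045
0.187 [ 0.4555  0.1429 -0.0405 -0.0433  0.0494  0.0207  0.0008  0.0484  0.0229
 -0.0033] 10.541207048340684
[[ 0.6828  0.7011  0.5295 -1.1956 -1.1399 -1.3226  3.3473 -1.128  -1.0112
  -0.2633]
 [-0.0461 -0.0468 -0.0351  0.2207  0.2094  0.2419 -0.7774 -0.6886  0.7399
   0.1193]]
```

```bash
python3 -m crank '{"travel":[[-0.5,3,-2],[-1.2,6,-4],[-2.4,10,-6.5],[-3.7,13.5,-8],[-4.5,15.5,-8.3]],"turn":[[0,0,-0.5],[0,0,-1],[0,0,-1.5],[0,0,-2],[0,0,-2]],"gripper":[1,1,1,1,1]}' 60 && python3 -m crank '{"travel":[[-0.1,0.8,0],[-0.2,1.3,0],[-0.2,1.3,0],[-0.2,1.3,0],[-0.2,1.3,0]],"turn":[[0,0,0],[0,0,0],[0,0,0],[0,0,0],[0,0,0]],"gripper":[1,1,1,1,1]}' 60
python3 - <<'E'
from h import *
from fit import *
f=grab('wrist');s=bot.observe();print(s['position'],s['tool_rot'],s['clock'])
g=grab('side');g2=grab('scene')
pickle.dump({'w4':f,'side':g,'scene':g2},open('F4.pkl','wb'))
a=cv2.resize(f['pixels'][40:340,110:410],(600,600),interpolation=cv2.INTER_CUBIC)
b=cv2.resize(g['pixels'][120:220,220:286],(198,300),interpolation=cv2.INTER_CUBIC)
c=cv2.resize(g2['pixels'][115:215,200:266],(198,300),interpolation=cv2.INTER_CUBIC)
cv2.imwrite('pics/w4.png',cv2.cvtColor(np.hstack([a,np.vstack([b,c])]),cv2.COLOR_RGB2BGR))
E
```

```text
clock: 5.3
position: [0.378, 0.1364, 0.1749]
tool_rot: [3.142, 0.002, -0.034]
force: [0.0, 0.2, -3.0]
grip_width: 0.0552
finger_force: 65.7
clock: 5.8
position: [0.378, 0.1467, 0.1764]
tool_rot: [3.142, -0.0, -0.037]
force: [-0.3, -0.4, -3.3]
grip_width: 0.055
finger_force: 65.6
[0.37787628 0.14675421 0.17639808] [ 3.14152185e+00 -2.57669001e-04 -3.68079660e-02] 5.85
```

View pics/w4.png

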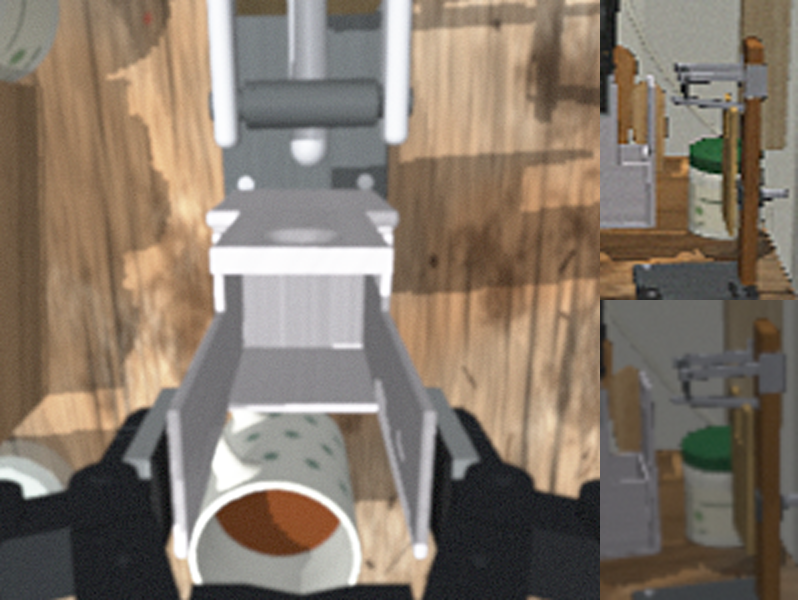

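Run:
```python
from fit import *
np.set_printoptions(precision=4,suppress=True)
f=pickle.load(open('F4.pkl','rb'))['w4']
def ray(u,v,z):
    E=f['extrinsics'];K=np.array([[f['fx'],0,f['cx']],[0,f['fy'],f['cy']],[0,0,1.]])
    d=cv2.undistortPoints(np.array([[[u,v]]],float),K,np.array(f['dist'],float))[0,0]
    R=E[:3,:3];c=-R.T@E[:3,3];w=R.T@np.array([d[0],d[1],1]);return c+w*(z-c[2])/w[2]
X=lambda a,b,z:ray(*px([(a,b)],[110,40],2)[0],z)
print('tip',X(308,163,.186),'peg in',X(310,20,.180))
print('cheek L/R front',X(227,143,.213),X(397,143,.213),'in',X(221,3,.215),X(397,3,.215))
print('tab top back L/R',X(217,248,.2029),X(391,248,.2029),'front',X(211,272,.2029),X(392,272,.2029))
print('base screws',X(246,184,.012),X(365,182,.012))
```

```text
tip [0.4431 0.1438 0.186 ] peg in [0.4726 0.1423 0.18  ]
cheek L/R front [0.4484 0.158  0.213 ] [0.4473 0.1286 0.213 ] in [0.47   0.1571 0.215 ] [0.469  0.1291 0.215 ]
tab top back L/R [0.4282 0.1626 0.2029] [0.427  0.128  0.2029] front [0.4234 0.1642 0.2029] [0.4221 0.1278 0.2029]
base screws [0.4249 0.1741 0.012 ] [0.4236 0.1137 0.012 ]
```

```bash
python3 -m crank '{"travel":[[0.2,-0.13,0],[0.6,-0.15,0],[1.0,-0.16,0],[1.4,-0.18,-0.05],[1.8,-0.19,-0.05]],"turn":[[0,0,0],[0,0,0],[0,0,0],[0,0,0],[0,0,0]],"gripper":[1,1,1,1,1]}' 60
```

```text
clock: 6.45
position: [0.396, 0.1455, 0.1757]
tool_rot: [-3.142, 0.0, -0.036]
force: [-0.5, 0.1, -1.9]
grip_width: 0.0551
finger_force: 65.6
```

```bash
python3 -m crank '{"travel":[[0.2,-0.01,-0.02],[0.4,-0.02,-0.05],[0.6,-0.02,-0.08],[0.8,-0.03,-0.11],[1.0,-0.04,-0.14]],"turn":[[0,0,0],[0,0,0],[0,0,0],[0,0,0],[0,0,0]],"gripper":[1,1,1,1,1]}' 60
```

```text
clock: 6.95
position: [0.4057, 0.1452, 0.1744]
tool_rot: [-3.142, 0.0, -0.035]
force: [0.6, -0.0, -2.8]
grip_width: 0.0549
finger_force: 65.6
```

```bash
python3 -m crank '{"travel":[[0.3,-0.01,-0.04],[0.6,-0.02,-0.08],[0.9,-0.03,-0.13],[1.2,-0.04,-0.17],[1.4,-0.05,-0.2]],"turn":[[0,0,0],[0,0,0],[0,0,0],[0,0,0],[0,0,0]],"gripper":[1,1,1,1,1]}' 60
```

```text
clock: 7.45
position: [0.4199, 0.1446, 0.1723]
tool_rot: [-3.142, 0.0, -0.036]
force: [0.3, -0.2, -2.1]
grip_width: 0.0552
finger_force: 65.6
```

```bash
python3 -m crank '{"travel":[[0.2,-0.01,-0.03],[0.4,-0.01,-0.06],[0.6,-0.02,-0.08],[0.8,-0.03,-0.11],[0.8,-0.03,-0.11]],"turn":[[0,0,0],[0,0,0],[0,0,0],[0,0,0],[0,0,0]],"gripper":[1,1,1,1,1]}' 60
```

```text
clock: 7.95
position: [0.4278, 0.1443, 0.1713]
tool_rot: [-3.142, -0.0, -0.036]
force: [-0.6, -0.0, -3.3]
grip_width: 0.0546
finger_force: 65.7
```

```bash
cat > ok.py <<'E'
from workcell import bot
import sys
s=bot.observe();f=s['force'];print(f.round(1),s['position'].round(4))
sys.exit(0 if f[0]>-3.5 and abs(f[1])<4 and -9<f[2]<5 else 1)
E
python3 -m crank '{"travel":[[0.1,0,-0.01],[0.2,-0.01,-0.03],[0.3,-0.01,-0.04],[0.4,-0.01,-0.06],[0.4,-0.01,-0.06]],"turn":[[0,0,0],[0,0,0],[0,0,0],[0,0,0],[0,0,0]],"gripper":[1,1,1,1,1]}' 60 >/dev/null && python3 ok.py && 
python3 -m crank '{"travel":[[0.05,0,0],[0.1,0,-0.01],[0.1,0,-0.01],[0.1,0,-0.01],[0.1,0,-0.01]],"turn":[[0,0,0],[0,0,0],[0,0,0],[0,0,0],[0,0,0]],"gripper":[1,1,1,1,1]}' 60 >/dev/null && python3 ok.py && 
python3 -m crank '{"travel":[[0.05,0,0],[0.1,-0.01,-0.02],[0.1,-0.01,-0.02],[0.1,-0.01,-0.02],[0.1,-0.01,-0.02]],"turn":[[0,0,0],[0,0,0],[0,0,0],[0,0,0],[0,0,0]],"gripper":[1,1,1,1,1]}' 60 >/dev/null && python3 ok.py && 
python3 -m crank '{"travel":[[0.05,0,0],[0.1,0,-0.01],[0.1,0,-0.01],[0.1,0,-0.01],[0.1,0,-0.01]],"turn":[[0,0,0],[0,0,0],[0,0,0],[0,0,0],[0,0,0]],"gripper":[1,1,1,1,1]}' 60 >/dev/null && python3 ok.py && 
python3 -m crank '{"travel":[[0.05,0,0],[0.1,-0.01,-0.02],[0.1,-0.01,-0.02],[0.1,-0.01,-0.02],[0.1,-0.01,-0.02]],"turn":[[0,0,0],[0,0,0],[0,0,0],[0,0,0],[0,0,0]],"gripper":[1,1,1,1,1]}' 60 >/dev/null && python3 ok.py && 
python3 -m crank '{"travel":[[0.05,0,0],[0.1,0,-0.01],[0.1,0,-0.01],[0.1,0,-0.01],[0.1,0,-0.01]],"turn":[[0,0,0],[0,0,0],[0,0,0],[0,0,0],[0,0,0]],"gripper":[1,1,1,1,1]}' 60 >/dev/null && python3 ok.py && 
python3 -m crank '{"travel":[[0.05,0,0],[0.1,0,-0.01],[0.1,0,-0.01],[0.1,0,-0.01],[0.1,0,-0.01]],"turn":[[0,0,0],[0,0,0],[0,0,0],[0,0,0],[0,0,0]],"gripper":[1,1,1,1,1]}' 60 >/dev/null && python3 ok.py; echo rc $?
```

```text
[ 0.1 -0.5 -3.2] [0.4317 0.1442 0.1707]
[-0.1  1.3 -3. ] [0.4326 0.1442 0.1706]
[-0.6 -0.1 -2.4] [0.4336 0.1441 0.1704]
[ 0.   0.4 -3.3] [0.4346 0.1441 0.1703]
[-0.1  0.1 -3.2] [0.4356 0.144  0.1701]
[-0.8 -0.3 -2.7] [0.4366 0.1441 0.17  ]
[ 0.   0.3 -2.4] [0.4376 0.144  0.1699]
rc 0
```

```bash
python3 -m crank '{"travel":[[0.05,0,0],[0.1,-0.01,-0.02],[0.1,-0.01,-0.02],[0.1,-0.01,-0.02],[0.1,-0.01,-0.02]],"turn":[[0,0,0],[0,0,0],[0,0,0],[0,0,0],[0,0,0]],"gripper":[1,1,1,1,1]}' 60 >/dev/null && python3 ok.py && 
python3 -m crank '{"travel":[[0.05,0,0],[0.1,0,-0.01],[0.1,0,-0.01],[0.1,0,-0.01],[0.1,0,-0.01]],"turn":[[0,0,0],[0,0,0],[0,0,0],[0,0,0],[0,0,0]],"gripper":[1,1,1,1,1]}' 60 >/dev/null && python3 ok.py && 
python3 -m crank '{"travel":[[0.05,0,0],[0.1,-0.01,-0.02],[0.1,-0.01,-0.02],[0.1,-0.01,-0.02],[0.1,-0.01,-0.02]],"turn":[[0,0,0],[0,0,0],[0,0,0],[0,0,0],[0,0,0]],"gripper":[1,1,1,1,1]}' 60 >/dev/null && python3 ok.py && 
python3 -m crank '{"travel":[[0.05,0,0],[0.1,0,-0.01],[0.1,0,-0.01],[0.1,0,-0.01],[0.1,0,-0.01]],"turn":[[0,0,0],[0,0,0],[0,0,0],[0,0,0],[0,0,0]],"gripper":[1,1,1,1,1]}' 60 >/dev/null && python3 ok.py && 
python3 -m crank '{"travel":[[0.05,0,0],[0.1,-0.01,-0.02],[0.1,-0.01,-0.02],[0.1,-0.01,-0.02],[0.1,-0.01,-0.02]],"turn":[[0,0,0],[0,0,0],[0,0,0],[0,0,0],[0,0,0]],"gripper":[1,1,1,1,1]}' 60 >/dev/null && python3 ok.py && 
python3 -m crank '{"travel":[[0.05,0,0],[0.1,0,-0.01],[0.1,0,-0.01],[0.1,0,-0.01],[0.1,0,-0.01]],"turn":[[0,0,0],[0,0,0],[0,0,0],[0,0,0],[0,0,0]],"gripper":[1,1,1,1,1]}' 60 >/dev/null && python3 ok.py && 
python3 -m crank '{"travel":[[0.05,0,0],[0.1,0,-0.01],[0.1,0,-0.01],[0.1,0,-0.01],[0.1,0,-0.01]],"turn":[[0,0,0],[0,0,0],[0,0,0],[0,0,0],[0,0,0]],"gripper":[1,1,1,1,1]}' 60 >/dev/null && python3 ok.py; echo rc $?
```

```text
[-0.2 -0.5 -2.9] [0.4386 0.144  0.1697]
[ 0.1  0.1 -3.1] [0.4396 0.144  0.1696]
[-0.3  0.5 -3. ] [0.4406 0.1438 0.1694]
[-0.6 -0.4 -2.7] [0.4416 0.1438 0.1693]
[-1.4  1.3 -3.3] [0.4425 0.1438 0.1691]
[-7.6 -0.3  1.2] [0.4426 0.1437 0.1688]
rc 1
```

```bash
sed 's/-3.5/-14/;s/<5/<-0.5/' ok.py > ok2.py; tail -1 ok2.py
python3 -m crank '{"travel":[[-0.05,0,0],[-0.1,0,0],[-0.1,0,-0.1],[-0.1,0,-0.2],[-0.1,0,-0.25]],"turn":[[0,0,0],[0,0,0],[0,0,0],[0,0,0],[0,0,0]],"gripper":[1,1,1,1,1]}' 60 >/dev/null && python3 ok2.py && 
python3 -m crank '{"travel":[[0,0,-0.05],[0,0,-0.05],[0,0,-0.05],[0,0,-0.05],[0,0,-0.05]],"turn":[[0,0,0],[0,0,0],[0,0,0],[0,0,0],[0,0,0]],"gripper":[1,1,1,1,1]}' 60 >/dev/null && python3 ok2.py && 
python3 -m crank '{"travel":[[0,0,-0.05],[0,0,-0.05],[0,0,-0.05],[0,0,-0.05],[0,0,-0.05]],"turn":[[0,0,0],[0,0,0],[0,0,0],[0,0,0],[0,0,0]],"gripper":[1,1,1,1,1]}' 60 >/dev/null && python3 ok2.py && 
python3 -m crank '{"travel":[[0,0,-0.05],[0,0,-0.05],[0,0,-0.05],[0,0,-0.05],[0,0,-0.05]],"turn":[[0,0,0],[0,0,0],[0,0,0],[0,0,0],[0,0,0]],"gripper":[1,1,1,1,1]}' 60 >/dev/null && python3 ok2.py && 
python3 -m crank '{"travel":[[0,0,-0.05],[0,0,-0.05],[0,0,-0.05],[0,0,-0.05],[0,0,-0.05]],"turn":[[0,0,0],[0,0,0],[0,0,0],[0,0,0],[0,0,0]],"gripper":[1,1,1,1,1]}' 60 >/dev/null && python3 ok2.py ; echo rc $?
```

```text
sys.exit(0 if f[0]>-14 and abs(f[1])<4 and -9<f[2]<-0.5 else 1)
[-3.4  0.4 -1.5] [0.4425 0.1437 0.1664]
[-3.6  0.  -4.1] [0.4426 0.1437 0.1659]
[-5.1  0.7 -1. ] [0.4426 0.1437 0.1655]
[-4.6  0.4 -0.7] [0.4425 0.1438 0.165 ]
[-6.2  0.1 -0.1] [0.4425 0.1438 0.1645]
rc 1
```

```bash
python3 -m crank '{"travel":[[0,0,-0.04],[0.03,0,-0.04],[0.06,0,-0.04],[0.06,0,-0.04],[0.06,0,-0.04]],"turn":[[0,0,0],[0,0,0],[0,0,0],[0,0,0],[0,0,0]],"gripper":[1,1,1,1,1]}' 60
```

```text
clock: 17.45
position: [0.4426, 0.1438, 0.1643]
tool_rot: [3.141, 0.001, -0.035]
force: [-11.5, -1.0, 8.7]
grip_width: 0.0547
finger_force: 67.2
```

```bash
python3 -m crank '{"travel":[[0,0,0.04],[0,0,0.07],[0,0,0.07],[0,0,0.07],[0,0,0.07]],"turn":[[0,0,0],[0,0,0],[0,0,0],[0,0,0],[0,0,0]],"gripper":[1,1,1,1,1]}' 60
python3 - <<'E'
from h import *
from fit import *
f=grab('wrist');g=grab('side');g2=grab('scene')
pickle.dump({'w':f,'side':g,'scene':g2},open('F5.pkl','wb'))
a=cv2.resize(f['pixels'][:300,110:410],(500,500),interpolation=cv2.INTER_CUBIC)
b=cv2.resize(g['pixels'][130:190,220:280],(250,250),interpolation=cv2.INTER_CUBIC)
c=cv2.resize(g2['pixels'][120:180,210:270],(250,250),interpolation=cv2.INTER_CUBIC)
cv2.imwrite('pics/w5.png',cv2.cvtColor(np.hstack([a,np.vstack([b,c])]),cv2.COLOR_RGB2BGR))
E
```

```text
clock: 17.95
position: [0.4426, 0.1437, 0.1646]
tool_rot: [3.141, 0.001, -0.035]
force: [-7.7, 1.6, -1.9]
grip_width: 0.0552
finger_force: 65.5
```

View pics/w5.png

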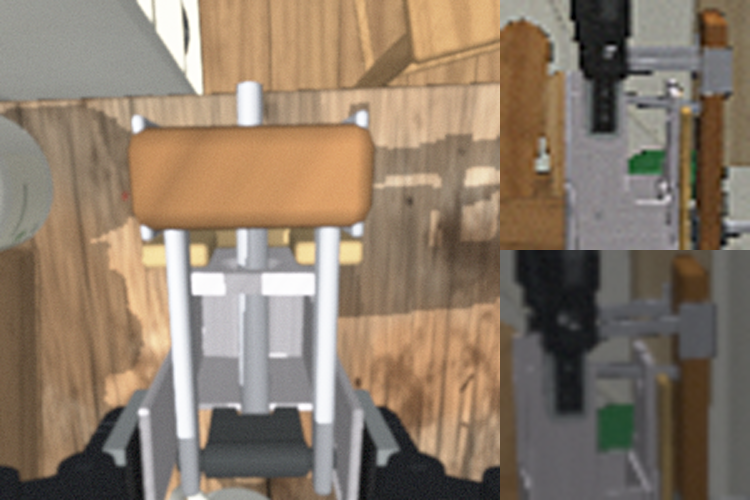

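```bash
python3 -m crank '{"travel":[[0.05,0,-0.02],[0.05,0,-0.02],[0.05,0,-0.02],[0.05,0,-0.02],[0.05,0,-0.02]],"turn":[[0,0,0],[0,0,0],[0,0,0],[0,0,0],[0,0,0]],"gripper":[1,1,1,1,1]}' 60
python3 -m crank '{"travel":[[-0.05,0,0],[-0.1,0,0],[-0.1,0,-0.01],[-0.1,0,-0.02],[-0.1,0,-0.02]],"turn":[[0,0,0],[0,0,0],[0,0,0],[0,0,0],[0,0,0]],"gripper":[1,1,1,1,1]}' 60
```

```text
clock: 18.6
position: [0.4426, 0.1437, 0.1644]
tool_rot: [3.141, 0.002, -0.035]
force: [-13.0, -0.6, 4.2]
grip_width: 0.0549
finger_force: 66.7
clock: 19.1
position: [0.4426, 0.1437, 0.1645]
tool_rot: [3.141, 0.0, -0.035]
force: [-6.7, 0.7, 2.9]
grip_width: 0.0548
finger_force: 66.3
```

```bash
python3 -m crank '{"travel":[[-0.04,0,0],[-0.08,0,0.02],[-0.08,0,0.03],[-0.08,0,0.03],[-0.08,0,0.03]],"turn":[[0,0,0],[0,0,0],[0,0,0],[0,0,0],[0,0,0]],"gripper":[1,1,1,1,1]}' 20
python3 -m crank '{"travel":[[0,0,0],[0,0,0],[0,0,0],[0,0,0],[0,0,0]],"turn":[[0,0,0],[0,0,0],[0,0,0],[0,0,0],[0,0,0]],"gripper":[0.3,0.25,0.2,0.1,0]}' 20
python3 -m crank '{"travel":[[0,0,0],[0,0,0],[0,0,0],[0,0,0],[0,0,0]],"turn":[[0,0,0],[0,0,0],[0,0,0],[0,0,0],[0,0,0]],"gripper":[0,0,0,0,0]}' 20
```

```text
clock: 19.6
position: [0.4422, 0.1438, 0.1648]
tool_rot: [-3.141, -0.0, -0.036]
force: [-0.2, -0.0, -3.2]
grip_width: 0.0552
finger_force: 65.7
clock: 20.1
position: [0.4419, 0.1437, 0.1647]
tool_rot: [-3.142, -0.0, -0.036]
force: [-1.0, -0.4, -1.3]
grip_width: 0.0858
finger_force: 0.0
clock: 20.6
position: [0.4419, 0.1437, 0.1647]
tool_rot: [-3.142, -0.0, -0.036]
force: [-0.3, 0.2, 1.1]
grip_width: 0.0854
finger_force: 0.0
```

```bash
python3 -m crank '{"travel":[[0,0,1],[0,0,3],[0,0,6],[0,0,9],[0,0,11]],"turn":[[0,0,0],[0,0,0],[0,0,0],[0,0,0],[0,0,0]],"gripper":[0,0,0,0,0]}' 20
python3 -m crank '{"travel":[[0,-2,2],[0,-6,4],[0,-10,5],[0,-14,5],[0,-14,5]],"turn":[[0,0,0],[0,0,0],[0,0,0],[0,0,0],[0,0,0]],"gripper":[0,0,0,0,0]}' 20
python3 -m crank '{"travel":[[0,0,0],[0,0,0],[0,0,0],[0,0,0],[0,0,0]],"turn":[[0,0,0],[0,0,0],[0,0,0],[0,0,0],[0,0,0]],"gripper":[0,0,0,0,0]}' 20
python3 - <<'E'
from h import *
from fit import *
F5=pickle.load(open('F5.pkl','rb'))
n={k:grab(k) for k in('side','scene')}
pickle.dump(n,open('F6.pkl','wb'))
# pocket expected hung pose
yaw=-.035;c,s=np.cos(yaw),np.sin(yaw)
hook=[.455,.1438,.185,yaw]
pk=[*(np.array([.4426,.1437])+.0178*np.array([c,s])),.064,yaw]
for k,f in n.items():
    P=proj(f,body(pk,[(-37,-28,0),(32,-28,0),(-37,-28,132),(-1,-28,132),(32,-28,70)])).round(0).astype(int);print(k,P.tolist())
    # registration of box side-wall patch, between gripped (pressed) picture and now
    (x0,y0),(x1,y1)=P[4]-[18,-2],P[1]+[6,6]
    A=cv2.cvtColor(F5[k]['pixels'],cv2.COLOR_RGB2GRAY);B=cv2.cvtColor(f['pixels'],cv2.COLOR_RGB2GRAY)
    T=A[y0:y1,x0:x1];S=B[y0-6:y1+6,x0-6:x1+6]
    r=cv2.matchTemplate(S,T,cv2.TM_CCOEFF_NORMED);_,m,_,l=cv2.minMaxLoc(r);print(k,'score',round(m,3),'shift px',l[0]-6,l[1]-6)
    h=proj(f,body(hook,[(-7,-16.5,25),(0,0,14)])).round(0).astype(int);u,v=h[1]
    # flap patch vs initial scene
    I=cv2.cvtColor(pickle.load(open('F0.pkl','rb'))[k]['pixels'],cv2.COLOR_RGB2GRAY)
    t=I[v-8:v+10,u-12:u+6];S=B[v-12:v+14,u-16:u+10];r=cv2.matchTemplate(S,t,cv2.TM_CCOEFF_NORMED);_,m,_,l=cv2.minMaxLoc(r);print('flap/tip patch',round(m,3),l[0]-4,l[1]-4)
    d=cv2.absdiff(I,B);print('tape/block diff',d[240:300,215:310].mean() if k=='scene' else d[230:270,225:300].mean())
E
```

```text
clock: 21.1
position: [0.4421, 0.144, 0.2774]
tool_rot: [-3.141, -0.002, -0.035]
force: [-0.2, 0.0, -0.1]
grip_width: 0.0853
finger_force: 0.0
clock: 21.6
position: [0.4416, -0.0008, 0.3257]
tool_rot: [3.14, -0.001, -0.041]
force: [-0.2, 1.2, 0.5]
grip_width: 0.0852
finger_force: 0.0
clock: 22.1
position: [0.4419, 0.0042, 0.3247]
tool_rot: [-3.141, 0.0, -0.035]
force: [-0.1, 0.7, -0.1]
grip_width: 0.085
finger_force: 0.0
side [[236, 200], [262, 200], [237, 153], [250, 153], [263, 175]]
side score 0.95 shift px 0 0
flap/tip patch 0.798 0 0
tape/block diff 22.084333333333333
scene [[218, 204], [248, 200], [216, 148], [232, 147], [248, 172]]
scene score 0.965 shift px 0 0
flap/tip patch 0.814 0 0
tape/block diff 8.483684210526317
```

```bash
python3 -c "
from workcell import bot
print(bot.job_done())"
```

```text
the job is handed in; nothing more can be done
None
```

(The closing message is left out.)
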